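# Set the artificial cactus into its white cover pot on the hall cabinet

### The arm

A 6-joint arm with a two-finger parallel gripper is mounted at the origin on the work surface. World frame = base frame: x ahead of the robot, y to its left, z up, the work surface at z = 0. Lengths are in mm, angles in rad, forces in N, time in s.
With the tool pointing down it reaches from about 350 to 875 mm from the base axis. Payload 4.2 kg.
Tool frame: the origin (TCP) lies between the finger pads; the fingertips stand 17 mm ahead of it and the grasp point (between the pads) lies 2 mm behind it; z points along the fingers, y is the line along which they close (so a half turn about z gives the same grasp; the last joint's range is limited). The gripper opens to 85 mm and grips with 20 to 120 N. Pads are 22 mm wide; open, the fingers measure 114 mm over their backs; the gripper's body (76 mm by 85 mm) begins 54 mm behind the grasp point. The pads swing forward as they close: fully open they stand 13 mm farther back than shut.
Start: joints at [-0.93, 0.385, 0.008, 0, -1.194, -0.259], TCP at [232.883, -579.97, 248.312] pointing down, gripper open.
Joint ranges: [-3.14, 3.14], [-1.21, 2.06], [-1.07, 1.41], [-3.16, 2.05], [-2.99, -0.16], [-3.1, 3.1]. Speed limits (rad/s): [2.79, 2.79, 3.14, 3.14, 3.14, 3.14].

### API

Orientations are given as a unit quaternion [x, y, z, w].
In Python, from bench import arm, readout, get_image, get_calibration, job_done gives the robot as it stands (arm), with the cameras as plain functions, the readings (readout) and the job as plain functions.
- The arm moves only by the tool creep_tool, called after "Emit:" as name([rows], argument=value, ...), one row to a line, values as JSON. Schema: {"type":"object","properties":{"steps":{"type":"array","items":{"type":"array","items":{"type":"array","items":{"type":"number"},"minItems":6,"maxItems":6},"minItems":1,"maxItems":10},"minItems":1,"maxItems":1},"jaw":{"type":"number"},"only":{"type":"string"},"quiet":{"type":"boolean"},"lines":{"type":"string"}},"required":["steps"],"additionalProperties":false}. steps is a list that holds a single list of rows (three levels of brackets), with 1 to 10 rows, each of 6 numbers: dx, dy, dz in parts of the range, where 1.0 means 500 mm, then a rotation vector rx, ry, rz in shares of pi/2 rad (1.0 is pi/2 rad); each row is the pose to reach, as a shift and turn from the pose commanded when the call began, along the tool's axes at that moment; what a row does not reach only later rows make up. A row lasts 1/10 s, in which the tool goes at most 50 mm and 0.15 rad, less where a joint would pass 70% of its speed; a pose out of reach is approached as far as the arm can. jaw is the finger opening in mm, set as the call begins (left out keeps the last). The fingers move at their own pace and stop on an object; the grip force is fixed at half the most. Time passes only in rows, so rows that do not move let the fingers close. The tool returns the time, the measured TCP pose, the force, the opening and the grip force at its end. only (a regular expression) keeps the lines of the reply that match it, lines (a string "A,B") keeps lines A to B, and quiet returns only ok. Shift and turn numbers lie between -1 and 1, and a call with a number outside is refused. Input that does not fit is refused with a message, and nothing moves.
- readout.read_state(): the state, without advancing time (a new reading comes with each control period).
- get_image(name): name is "scene" or "top" or "wrist"; returns the picture (480x640x3 uint8, blue, green, red); there is no depth.
- get_calibration(name): a dict with "K" (3x3 intrinsics, pixels), "rvec" (rotation vector, rad) and "tvec" (3), from world to camera coordinates, as OpenCV has them. Camera axes: x right, y down, z forward; pixel columns grow to the right and rows downward; lengths in mm; the calibration is good to about 2 mm. A picture is of the moment at which its call begins: read the wrist's pose just before it. get_calibration takes no time and is no camera call; for the wrist camera it gives the pose at the moment of the call.
- job_done(): hands the job in; it is judged then, once.
The state is a dict: "clock": time; "joints": joint angles; "joint_vel": joint speeds; "joint_efforts": joint torques, N m; "position": TCP position; "ee_rot": TCP orientation; "contact_force": force on the tool from outside, world axes, zero at the start; "wrist_torque": the same for the moment, N m; "gripper_width": finger opening in mm; "grasp_force": force on a finger pad.
Only numpy, scipy, OpenCV 4.12 (cv2) and the standard library are available. Lean on these libraries where they do the work, as an engineer would, in place of code of your own. Each camera call takes 0.05 s, during which the arm holds its last target. There are 200 camera calls.

### The job

On the hall cabinet, pick up the artificial cactus in its grey tapered pot and lower it upright into the empty white cover pot, keeping hold of it until it is down in place. Ease it in only until it just rests in the taper and let go: do not press it down, or the two pots jam. Leave the white pot standing where it is, and do not disturb the blue pot or the pink-lidded jar.

Things in the scene. Friction and masses are not known exactly. Their poses are not given: they have to be found in the camera images.
- cactus: Rigid plastic artificial cactus in a grey tapered pot, one loose piece, 0.2 kg, 138 mm tall. Grey pot 48 mm across at the foot, 84 at its top 72 mm up. Green round stem above, 36 mm across at heights 90-125 mm, rounded top: grip it from above, any yaw. Origin: centre of underside, z up. Nested, it hangs in the taper off the floor, its origin about 18 mm above the white pot's origin.
- white_pot: Empty white ceramic cover pot, loose, 0.45 kg, round, open on top, 84 mm tall, outside 50 mm across at the foot, 92 at the rim. Inside is a slippery glazed cone: radius 20 mm + 0.25 x height above its underside, 82 mm across at the mouth; inner floor 6 mm above the underside. Origin: centre of underside, z up along its axis.
- blue_pot: Bystander: blue cover pot of exactly the same shape as the white one, empty, loose. Origin: centre of the underside; z up.
- jar: Bystander: closed round glass jar with a pink lid, 68 mm across, 95 mm tall, loose. Origin: centre of the underside; z up.

How it is judged:
By the outcome, as a careful person would: the job done as asked, in the order asked, and still so for the second after the job is handed in, with the robot touching nothing.
It also fails if it takes over 38 s, if anything falls off the work surface, if the arm or the gripper's body presses on something with over 40 N, if the wrist force passes 120 N, or if a joint passes its speed limit or range.

## Working session

There is one attempt and no reset: what is moved stays moved. The work goes in short steps, Python scripts to look and compute and a tool call to move; the robot and the scene stay as the last step left them, time stands still between calls to the robot, and variables do not carry over. Pictures are saved under pics/ and viewed, at most 10 in all, crops included, and the job is handed in when it is done.

```bash
ls; mkdir -p pics; python3 - <<'E'
from bench import arm, readout, get_image, get_calibration, job_done
import cv2,numpy as np
for n in("scene","top"):
    cv2.imwrite(f"pics/{n}0.png",get_image(n)); c=get_calibration(n)
    R=cv2.Rodrigues(np.array(c["rvec"],float))[0]; print(n,np.round(c["K"],1).tolist(),(-R.T@np.array(c["tvec"]).ravel()).round(),R[2].round(2))
s=readout.read_state();print(s["clock"],s["position"],s["ee_rot"],s["gripper_width"])
E
```

```text
bench.py
pics
scene [[614.3, 0.0, 313.5], [0.0, 614.3, 239.4], [0.0, 0.0, 1.0]] [1356. -157.  997.] [-0.63  0.13 -0.77]
top [[464.9, 0.0, 316.2], [0.0, 464.9, 238.2], [0.0, 0.0, 1.0]] [520.  -0. 821.] [ 0.07  0.04 -1.  ]
0.1 [ 232.69733497 -579.55102643  247.34003894] [-1.89654267e-01  9.81850461e-01  9.37217959e-04 -2.27510349e-04] 85.38458272166427
```

View pics/scene0.png

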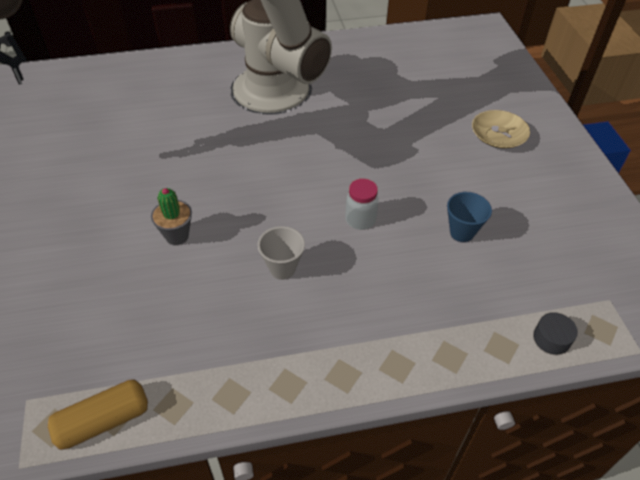

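View pics/top0.png

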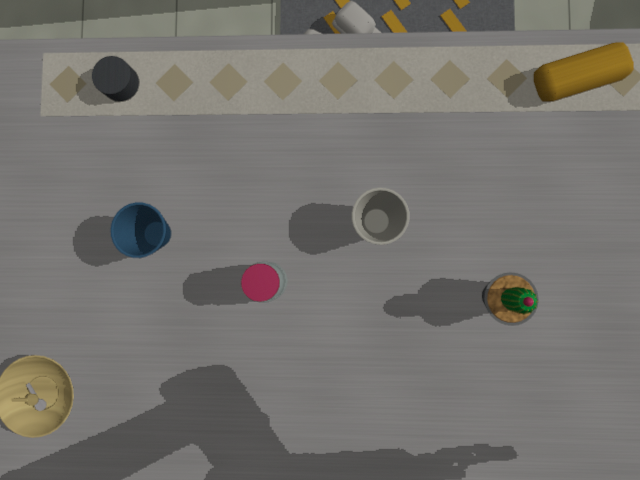

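The scene view shows the upright cactus at about (172,215), the white pot at (282,253), the jar at (362,205) and the blue pot at (467,217). In the top view the white rim is centred near (381,216), the grey pot rim near (511,298), the jar lid at (261,283) and the blue rim at (138,230).

```bash
cat > h.py <<'E'
from bench import arm, readout, get_image, get_calibration, job_done
import cv2,numpy as np
from scipy.spatial.transform import Rotation as Ro
def ray(n,uv,z):
    c=get_calibration(n);R=cv2.Rodrigues(np.array(c["rvec"],float))[0];o=-R.T@np.array(c["tvec"],float).ravel()
    d=R.T@np.linalg.inv(c["K"])@np.array([*uv,1.]);return (o+d*(z-o[2])/d[2]).round(1)
def proj(n,P):
    c=get_calibration(n);return cv2.projectPoints(np.array(P,float).reshape(-1,3),np.array(c["rvec"],float),np.array(c["tvec"],float),np.array(c["K"],float),None)[0].reshape(-1,2)
def tool(d):
    s=readout.read_state();return Ro.from_quat(s["ee_rot"]).inv().apply(np.array(d)-s["position"]).round(1)
E
python3 - <<'E'
from h import *
for n,rois in dict(top=dict(white=(345,180,420,250,84),cactus=(478,265,548,332,72)),scene=dict(white=(250,222,312,284,84),cactus=(145,180,200,250,72))).items():
    im=cv2.imread(f"pics/{n}0.png");g=cv2.cvtColor(im,cv2.COLOR_BGR2GRAY);hsv=cv2.cvtColor(im,cv2.COLOR_BGR2HSV)
    for k,(a,b,c,d,z) in rois.items():
        if n=="top":
            h=cv2.HoughCircles(cv2.resize(g[b:d,a:c],None,fx=4,fy=4,interpolation=2),cv2.HOUGH_GRADIENT,1,40,param1=80,param2=20,minRadius=90,maxRadius=125)
            for u,v,r in h[0][:3]: uv=(u/4+a,v/4+b);print(n,k,np.round(uv,1),r/4,ray(n,uv,z))
        if k=="cactus":
            for nm,lo,hi in(("soil",(5,90,60),(22,255,255)),("green",(40,90,20),(85,255,255)),("red",(165,90,60),(180,255,255))):
                m=cv2.inRange(hsv,lo,hi)[b:d,a:c];ys,xs=np.nonzero(m)
                if len(xs)>3:
                    (u,v),r=cv2.minEnclosingCircle(np.c_[xs,ys].astype(np.float32));print(n,nm,len(xs),(u+a,v+b),r,ray(n,(u+a,v+b),72 if nm=="soil" else 125))
        im2=cv2.resize(im[b:d,a:c],None,fx=4,fy=4); cv2.imwrite(f"pics/{n}_{k}.png",im2)
A=[cv2.resize(cv2.imread(f"pics/{n}_{k}.png"),(300,280)) for n in("top","scene") for k in("white","cactus")]
cv2.imwrite("pics/crops.png",np.vstack([np.hstack(A[:2]),np.hstack(A[2:])]))
E
```

```text
top white [380.9 216.1] 25.85 [603.5 -69.5  84. ]Traceback (most recent call last):
  File "<stdin>", line 7, in <module>
TypeError: 'NoneType' object is not subscriptable
```

```bash
python3 - <<'E'
from h import *
for n,rois in dict(top=dict(white=(345,180,420,250,84),cactus=(478,265,548,332,72)),scene=dict(white=(250,222,312,284,84),cactus=(145,180,200,250,72))).items():
    im=cv2.imread(f"pics/{n}0.png");g=cv2.cvtColor(im,cv2.COLOR_BGR2GRAY);hsv=cv2.cvtColor(im,cv2.COLOR_BGR2HSV)
    for k,(a,b,c,d,z) in rois.items():
        if n=="top":
            h=cv2.HoughCircles(cv2.resize(g[b:d,a:c],None,fx=4,fy=4,interpolation=2),cv2.HOUGH_GRADIENT,1,6,param1=50,param2=10,minRadius=90,maxRadius=125)
            for u,v,r in (h[0][:4] if h is not None else []): uv=(u/4+a,v/4+b);print(n,k,np.round(uv,1),r/4,ray(n,uv,z))
        if k=="cactus":
            for nm,lo,hi in(("soil",(5,90,60),(22,255,255)),("green",(40,90,20),(85,255,255)),("red",(165,90,60),(180,255,255))):
                m=cv2.inRange(hsv,lo,hi)[b:d,a:c];ys,xs=np.nonzero(m)
                if len(xs)>3:
                    (u,v),r=cv2.minEnclosingCircle(np.c_[xs,ys].astype(np.float32));print(n,nm,len(xs),(u+a,v+b),r,ray(n,(u+a,v+b),{"soil":70,"green":115,"red":138}[nm]))
        cv2.imwrite(f"pics/{n}_{k}.png",im[b:d,a:c])
# predicted rim ellipses for check
def circ(x,y,z,r): t=np.linspace(0,6.283,61);return np.c_[x+r*np.cos(t),y+r*np.sin(t),0*t+z]
out=[]
for n,rois in dict(top=dict(white=(345,180),cactus=(478,260)),scene=dict(white=(245,220),cactus=(135,180))).items():
    im=cv2.imread(f"pics/{n}0.png")
    for k,(a,b) in rois.items():
        cr=cv2.resize(im[b:b+74,a:a+74],(296,296),interpolation=2)
        if k=="white":
            for z,r in((84,41),(0,25)): cv2.polylines(cr,[np.int32((proj(n,circ(603.5,-69.5,z,r))-[a,b]+.5)*4)],True,(0,0,255),1)
        out.append(cr)
cv2.imwrite("pics/crops.png",np.vstack([np.hstack(out[:2]),np.hstack(out[2:])]))
E
```

```text
top white [381.4 216.1] 28.15 [603.5 -70.2  84. ]
top white [380.1 217.4] 27.025 [601.5 -68.3  84. ]
top white [379.1 216.1] 27.4 [603.5 -66.7  84. ]
top white [380.4 214.6] 26.975 [605.9 -68.7  84. ]
top cactus [511.9 298.4] 27.125 [ 474.8 -275.    72. ]
top cactus [510.6 299.6] 27.225 [ 472.9 -273.    72. ]
top cactus [509.6 297.1] 24.675 [ 476.8 -271.6   72. ]
top cactus [510.1 301.6] 29.15 [ 469.7 -272.2   72. ]
top soil 1034 (510.9949493408203, 298.24747467041016) 24.058963775634766 [ 474.9 -274.4   70. ]
top green 652 (518.8793106079102, 300.2931022644043) 18.38760757446289 [ 474.7 -269.4  115. ]
top red 63 (528.0, 301.0) 4.472236156463623 [ 475.2 -273.4  138. ]
scene soil 463 (170.0456428527832, 209.69398307800293) 19.437419891357422 [ 461.6 -273.    70. ]
scene green 442 (168.31343269348145, 203.6268653869629) 15.118000984191895 [ 488. -270.  115.]
scene red 23 (165.27777862548828, 190.55555534362793) 2.7583653926849365 [ 474.2 -271.2  138. ]
```

View pics/crops.png

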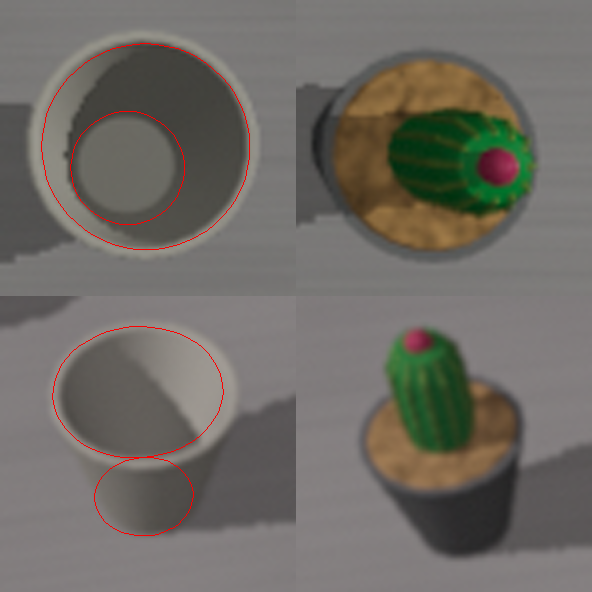

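The overlaid white rim fits well in the top view. In the scene view both pots come out about 3 mm further +y, so this is a camera offset and the vector between the pots is reliable. I'll hover over the cactus next.

```bash
python3 -c "
from h import *
print(tool([475,-273,248]))"
```

```text
[-3.390e+02  1.943e+02 -3.000e-01]
```

Units first: shifts go in shares of 500 mm and turns go in shares of pi/2 rad. So -339 mm / 500 = -0.678, -300 mm / 500 = -0.6.

Emit:
creep_tool([
  [[-0.086,0.05,0,0,0,0],[-0.172,0.1,0,0,0,0],[-0.258,0.148,0,0,0,0],[-0.344,0.196,0,0,0,0],[-0.43,0.246,0,0,0,0],[-0.516,0.296,0,0,0,0],[-0.6,0.344,0,0,0,0],[-0.678,0.388,0,0,0,0],[-0.678,0.388,0,0,0,0],[-0.678,0.388,0,0,0,0]],
])

```text
clock: 1.1
position: [475.5, -272.6, 247.8]
ee_rot: [-0.191, 0.982, 0.0, -0.001]
contact_force: [-0.6, -0.4, -1.0]
gripper_width: 85.4
grasp_force: 0.0
```

```bash
python3 - <<'E'
from h import *
s=readout.read_state();print(s["clock"],np.round(s["position"],1),np.linalg.norm(s["joint_vel"]).round(3))
c=get_calibration("wrist");im=get_image("wrist");cv2.imwrite("pics/w1.png",im)
print(proj("wrist",[[475,-273,138],[475,-273,72]]))
hsv=cv2.cvtColor(im,cv2.COLOR_BGR2HSV)
m=cv2.inRange(hsv,(165,90,60),(180,255,255));ys,xs=np.nonzero(m);(u,v),r=cv2.minEnclosingCircle(np.c_[xs,ys].astype(np.float32));print("red",u,v,r,ray("wrist",(u,v),137))
print(tool([475,-273,105]))
E
```

```text
1.1 [ 475.5 -272.6  247.8] 0.043
[[317.64214192 244.20404815]
 [317.46084988 222.96245542]]
red 316.3784484863281 244.43370056152344 8.762764930725098 [ 475.8 -273.7  137. ]
[ -0.4   0.2 142.9]
```

View pics/w1.png

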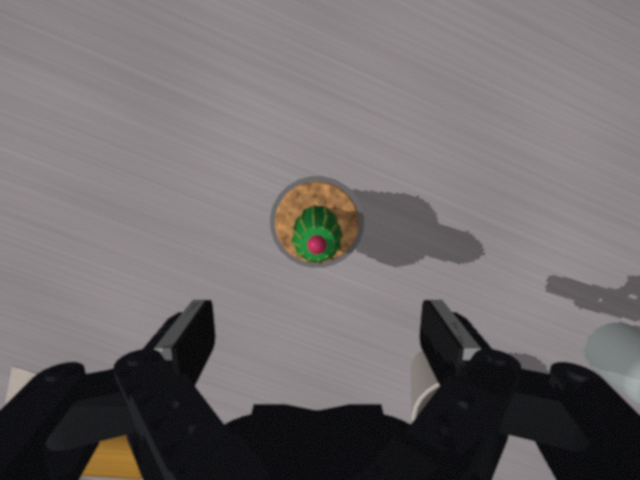

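The wrist view has the cactus tip at (316,244), within 1.5 mm of the estimate. Next I descend with the fingers open, then close.

Converted, 143 mm / 500 = 0.286, 105 mm / 500 = 0.21.

Emit:
creep_tool([
  [[0,-0.002,0.07,0,0,0],[0,-0.002,0.14,0,0,0],[0,-0.002,0.21,0,0,0],[0,-0.002,0.26,0,0,0],[0,-0.002,0.286,0,0,0],[0,-0.002,0.286,0,0,0],[0,-0.002,0.286,0,0,0],[0,-0.002,0.286,0,0,0]],
])

```text
clock: 1.95
position: [476.0, -275.4, 106.5]
ee_rot: [-0.189, 0.982, -0.001, 0.001]
contact_force: [1.1, 0.3, 0.7]
gripper_width: 85.4
grasp_force: 0.0
```

Emit:
creep_tool([
  [[0,0,0,0,0,0],[0,0,0,0,0,0],[0,0,0,0,0,0],[0,0,0,0,0,0],[0,0,0,0,0,0],[0,0,0,0,0,0],[0,0,0,0,0,0],[0,0,0,0,0,0]],
], jaw=20)

```text
clock: 2.75
position: [475.7, -274.4, 105.9]
ee_rot: [-0.19, 0.982, -0.0, 0.0]
contact_force: [-1.3, 3.6, 6.0]
gripper_width: 34.3
grasp_force: 59.8
```

Converted, -125 mm / 500 = -0.25, -120 mm / 500 = -0.24.

Emit:
creep_tool([
  [[0,0,-0.02,0,0,0],[0,0,-0.06,0,0,0],[0,0,-0.12,0,0,0],[0,0,-0.19,0,0,0],[0,0,-0.24,0,0,0],[0,0,-0.25,0,0,0],[0,0,-0.25,0,0,0]],
])

```text
clock: 3.45
position: [475.4, -274.4, 230.2]
ee_rot: [-0.19, 0.982, 0.0, 0.0]
contact_force: [0.7, 0.8, -3.6]
gripper_width: 34.6
grasp_force: 60.3
```

```bash
python3 -c "
from h import *
print(tool([603.5,-69.5,231]))"
```

```text
[-195.2  142.5   -0.6]
```

Converted, -195 mm / 500 = -0.39, -178 mm / 500 = -0.356.

Emit:
creep_tool([
  [[-0.03,0.022,0,0,0,0],[-0.09,0.066,0,0,0,0],[-0.16,0.116,0,0,0,0],[-0.23,0.168,0,0,0,0],[-0.3,0.22,0,0,0,0],[-0.356,0.26,0,0,0,0],[-0.39,0.285,0,0,0,0],[-0.39,0.285,0,0,0,0],[-0.39,0.285,0,0,0,0],[-0.39,0.285,0,0,0,0]],
])

```text
clock: 4.45
position: [602.5, -70.6, 229.4]
ee_rot: [-0.189, 0.982, 0.0, -0.001]
contact_force: [-0.1, -0.4, -2.7]
gripper_width: 34.5
grasp_force: 60.4
```

```bash
python3 - <<'E'
from h import *
s=readout.read_state();print(np.round(s["position"],1))
out=[]
for n in("scene","wrist"):
    im=get_image(n);cv2.imwrite(f"pics/{n}2.png",im)
    out.append(im if n=="wrist" else cv2.resize(im[120:300,170:410],(640,480)))
cv2.imwrite("pics/hover.png",cv2.resize(np.hstack(out),(800,300)))
E
```

```text
[602.5 -70.6 229.4]
```

View pics/hover.png

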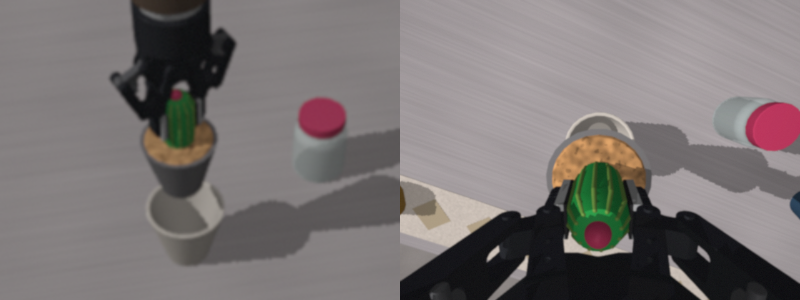

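The cactus hangs upright just above and slightly behind the white pot; the scene crop shows the grey foot at about (182,190) and the white rim at about (186,210). I'll check the fit by overlaying the predicted rims.

```bash
python3 - <<'E'
from h import *
t=np.linspace(0,6.283,90)
def circ(x,y,z,r): return np.c_[x+r*np.cos(t),y+r*np.sin(t),0*t+z]
p=readout.read_state()["position"];zo=p[2]-105.9;print(p.round(1),zo)
out=[]
for n,(a,b,w) in dict(scene=(235,185,80),wrist=(420,160,400)).items():
    im=cv2.imread(f"pics/{n}2.png"); 
    if n=="wrist":a,b,w=100,140,300
    k=400/w;cr=cv2.resize(im[b:b+w,a:a+w],(400,400),interpolation=2)
    for x,y,z,r,col in((603.5,-69.8,84,46,(0,0,255)),(603.5,-69.8,0,25,(0,0,255)),(p[0],p[1],zo+72,42,(255,0,0)),(p[0],p[1],zo,24,(255,0,0))):
        cv2.polylines(cr,[np.int32((proj(n,circ(x,y,z,r))-[a,b]+.5)*k)],True,col,1)
    out.append(cr)
cv2.imwrite("pics/ov.png",np.hstack(out))
E
```

```text
[602.7 -70.7 230.1] 124.19265251270815
```

View pics/ov.png

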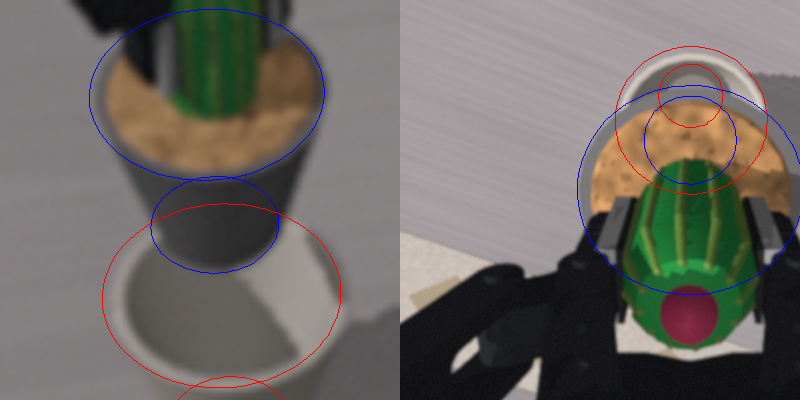

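```bash
cat > fit.py <<'E'
from h import *
from scipy.optimize import least_squares
def fit(n,f,x,y,z,r,a0=0,a1=360,w=6):
    g=cv2.GaussianBlur(cv2.cvtColor(cv2.imread(f),cv2.COLOR_BGR2LAB).astype(np.float32),(0,0),.7)
    A=np.radians(np.arange(a0,a1,4.));rr=np.arange(r-w,r+w+.1,.25)
    for _ in range(3):
        P=np.stack([x+rr*np.cos(A)[:,None],y+rr*np.sin(A)[:,None],np.full((len(A),len(rr)),z)],-1)
        uv=proj(n,P).reshape(len(A),len(rr),2).astype(np.float32)
        G=np.linalg.norm(np.gradient(cv2.remap(g,uv[...,0],uv[...,1],1),axis=1),axis=2)*np.exp(-((rr-r)/w)**2)
        R=rr[G.argmax(1)];q=np.c_[x+R*np.cos(A),y+R*np.sin(A)]
        s=least_squares(lambda p:np.hypot(*(q-p).T)-r,[x,y],loss="soft_l1",f_scale=.5);x,y=s.x
    print(n,f,"r",r,s.x.round(1),"med res",np.median(abs(s.fun)).round(2))
E
python3 - <<'E'
from fit import *
p=readout.read_state()["position"];zo=p[2]-105.9
print("white");
for r in(46,41):
    fit("top","pics/top0.png",603.5,-69.8,84,r);fit("scene","pics/scene0.png",603.5,-68,84,r)
    fit("wrist","pics/wrist2.png",605,-69,84,r,140,255)
print("cactus start");fit("top","pics/top0.png",475,-274,72,42);fit("scene","pics/scene0.png",475,-272,72,42,-100,100)
print("cactus now at TCP",p.round(1));fit("scene","pics/scene2.png",p[0],p[1],zo+72,42,-80,80);fit("wrist","pics/wrist2.png",p[0],p[1],zo+72,42,110,290)
E
```

```text
white
top pics/top0.png r 46 [603.3 -65.1] med res 2.77
scene pics/scene0.png r 46 [605.9 -64.4] med res 1.98
wrist pics/wrist2.png r 46 [609.7 -64. ] med res 0.44
top pics/top0.png r 41 [604.1 -67.7] med res 0.49
scene pics/scene0.png r 41 [604.6 -64.3] med res 1.16
wrist pics/wrist2.png r 41 [605.7 -67.3] med res 0.36
cactus start
top pics/top0.png r 42 [ 474.9 -272.6] med res 0.47
scene pics/scene0.png r 42 [ 474.8 -271.2] med res 0.41
cactus now at TCP [602.7 -70.7 230.1]
scene pics/scene2.png r 42 [601.9 -68.6] med res 0.51
wrist pics/wrist2.png r 42 [603.6 -70.5] med res 0.78
```

The fits agree that the cactus must shift about (+2.3, +2.2) mm. I'll correct that while lowering to about 24 mm above nested, where there is still 6 mm of clearance, then look again.

Converted, 84 mm / 500 = 0.168, 72 mm / 500 = 0.144.

Emit:
creep_tool([
  [[-0.006,0.0024,0,0,0,0],[-0.006,0.0024,0.05,0,0,0],[-0.006,0.0024,0.1,0,0,0],[-0.006,0.0024,0.144,0,0,0],[-0.006,0.0024,0.168,0,0,0],[-0.006,0.0024,0.168,0,0,0],[-0.006,0.0024,0.168,0,0,0],[-0.006,0.0024,0.168,0,0,0]],
])

```text
clock: 5.35
position: [606.8, -67.5, 147.9]
ee_rot: [-0.19, 0.982, -0.0, 0.002]
contact_force: [-1.2, -0.1, -2.9]
gripper_width: 34.7
grasp_force: 60.4
```

```bash
python3 - <<'E'
from fit import *
p=readout.read_state()["position"];print(p.round(1))
out=[]
for n,b,a,h,w in(("scene",205,235,75,100),("wrist",120,200,240,320)):
    im=get_image(n);cv2.imwrite(f"pics/{n}3.png",im);out.append(cv2.resize(im[b:b+h,a:a+w],(400,300),interpolation=2))
cv2.imwrite("pics/in.png",np.hstack(out))
zo=p[2]-105.9
fit("scene","pics/scene3.png",p[0],p[1]+2,zo+72,42,-80,80,4);fit("wrist","pics/wrist3.png",p[0],p[1],zo+72,42,110,290,4)
fit("wrist","pics/wrist3.png",605,-68,84,46,130,265,4);fit("wrist","pics/wrist3.png",605,-68,84,41,140,255,4)
E
```

```text
[606.8 -67.5 147.9]
scene pics/scene3.png r 42 [605.4 -64.5] med res 0.57
wrist pics/wrist3.png r 42 [603.3 -68.3] med res 1.18
wrist pics/wrist3.png r 46 [606.4 -67.5] med res 0.2
wrist pics/wrist3.png r 41 [605.1 -67.6] med res 0.04
```

View pics/in.png

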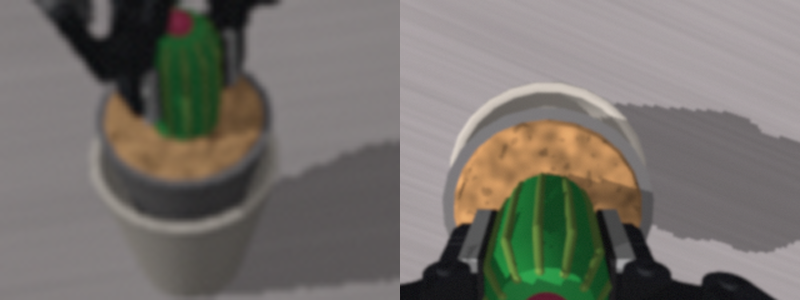

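The cactus is inside the mouth: in the wrist crop the white rim spans columns 450–645 and the grey rim 443–652, so they are concentric across the fingers. I'll go on slowly and watch the force.

Converted, 12 mm / 500 = 0.024, 8 mm / 500 = 0.016.

Emit:
creep_tool([
  [[0,0,0.008,0,0,0],[0,0,0.016,0,0,0],[0,0,0.024,0,0,0],[0,0,0.024,0,0,0],[0,0,0.024,0,0,0],[0,0,0.024,0,0,0],[0,0,0.024,0,0,0]],
])

```text
clock: 6.15
position: [605.9, -67.4, 134.5]
ee_rot: [-0.19, 0.982, -0.0, 0.0]
contact_force: [0.2, 0.1, -2.8]
gripper_width: 34.5
grasp_force: 60.4
```

```bash
python3 - <<'E'
from fit import *
F=[];P=[]
out=[]
for n,b,a,h,w in(("scene",205,235,75,100),("wrist",120,200,240,320)):
    im=get_image(n);cv2.imwrite(f"pics/{n}4.png",im);out.append(cv2.resize(im[b:b+h,a:a+w],(400,300),interpolation=2))
    s=readout.read_state();print(s["position"].round(1) if hasattr(s["position"],"round") else s["position"],np.round(s["contact_force"],1))
p=np.array(s["position"]);cv2.imwrite("pics/in2.png",np.hstack(out));zo=135-105.9
fit("scene","pics/scene4.png",p[0],p[1]+2,zo+72,42,-80,80,4);fit("wrist","pics/wrist4.png",p[0],p[1],zo+72,42,110,290,4)
fit("wrist","pics/wrist4.png",605,-68,84,46,140,255,4);fit("scene","pics/scene4.png",605,-65,84,46,-80,80,4)
E
```

```text
[605.9 -67.4 134.5] [ 0.4  0.7 -3.6]
[605.9 -67.4 134.5] [ 0.2 -0.4 -3.5]
scene pics/scene4.png r 42 [604.8 -64.4] med res 0.42
wrist pics/wrist4.png r 42 [604.  -67.3] med res 0.58
wrist pics/wrist4.png r 46 [606.5 -67.5] med res 0.02
scene pics/scene4.png r 46 [602.2 -62.2] med res 0.41
```

View pics/in2.png

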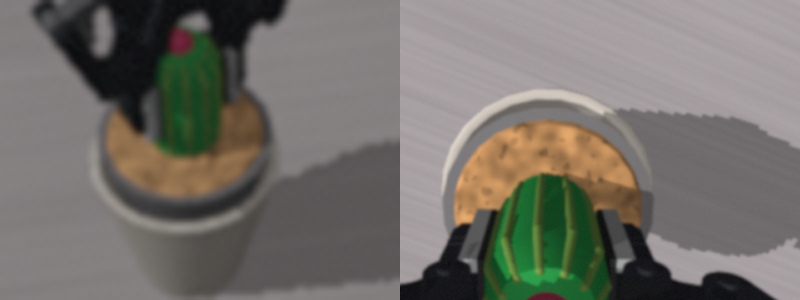

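The gap is even with no contact (force is still the cactus weight). I'll keep easing down.

Converted, 6 mm / 500 = 0.012, 4 mm / 500 = 0.008.

Emit:
creep_tool([
  [[0,0,0.004,0,0,0],[0,0,0.008,0,0,0],[0,0,0.012,0,0,0],[0,0,0.012,0,0,0],[0,0,0.012,0,0,0]],
])

```text
clock: 6.75
position: [605.7, -67.5, 128.2]
ee_rot: [-0.19, 0.982, -0.0, -0.0]
contact_force: [-0.3, 0.3, -3.7]
gripper_width: 34.6
grasp_force: 60.4
```

Converted, 2 mm / 500 = 0.004, 1 mm / 500 = 0.002.

Emit:
creep_tool([
  [[0,0,0.002,0,0,0],[0,0,0.004,0,0,0],[0,0,0.004,0,0,0],[0,0,0.004,0,0,0]],
])

```text
clock: 7.15
position: [605.7, -67.7, 126.3]
ee_rot: [-0.19, 0.982, -0.0, -0.0]
contact_force: [0.5, -1.8, -2.7]
gripper_width: 34.6
grasp_force: 60.4
```

```bash
cat > f.py <<'E'
from h import *
F=[];P=[]
for _ in range(4):
    get_image("wrist");s=readout.read_state();F.append(s["contact_force"]);P.append(s["position"])
print(np.mean(F,0).round(2),np.std(F,0).round(2),np.mean(P,0).round(1),s["clock"])
E
python3 f.py
```

```text
[-0.24 -1.71 -2.55] [0.32 0.27 0.43] [605.7 -67.7 126.3] 7.35
```

Light contact on the +y wall (−1.7 N in y). I'll shift about 0.6 mm toward −y.

Converted, -0.6 mm / 500 = -0.0012, 0.2 mm / 500 = 0.0004.

Emit:
creep_tool([
  [[0.0004,-0.0012,0,0,0,0],[0.0004,-0.0012,0,0,0,0],[0.0004,-0.0012,0,0,0,0]],
])

```text
clock: 7.65
position: [605.7, -67.9, 126.2]
ee_rot: [-0.19, 0.982, 0.0, -0.0]
contact_force: [-1.2, -0.4, -2.0]
gripper_width: 34.6
grasp_force: 60.4
```

```bash
python3 f.py
```

```text
[-0.06 -0.41 -2.32] [0.21 0.58 0.09] [605.7 -67.9 126.2] 7.85
```

Converted, 1 mm / 500 = 0.002, 0.5 mm / 500 = 0.001.

Emit:
creep_tool([
  [[0.0002,-0.0006,0.001,0,0,0],[0.0002,-0.0006,0.002,0,0,0],[0.0002,-0.0006,0.002,0,0,0]],
])

```text
clock: 8.15
position: [605.7, -68.3, 125.2]
ee_rot: [-0.19, 0.982, 0.0, -0.0]
contact_force: [0.6, 0.5, -2.4]
gripper_width: 34.7
grasp_force: 60.4
```

```bash
python3 f.py
```

```text
[-1.19 -0.1  -1.71] [0.41 0.52 0.2 ] [605.6 -68.3 125.2] 8.35
```

Converted, 0.5 mm / 500 = 0.001, 0.15 mm / 500 = 0.0003.

Emit:
creep_tool([
  [[0.0008,0.0003,0,0,0,0],[0.0008,0.0003,0.001,0,0,0],[0.0008,0.0003,0.001,0,0,0]],
])

```text
clock: 8.65
position: [605.5, -68.3, 124.9]
ee_rot: [-0.19, 0.982, -0.0, 0.0]
contact_force: [-1.3, 0.9, -1.7]
gripper_width: 34.8
grasp_force: 60.5
```

```bash
python3 f.py
```

```text
[-0.93  1.14 -1.66] [0.62 0.6  0.21] [605.5 -68.3 124.9] 8.85
```

Converted, 0.5 mm / 500 = 0.001, 0.25 mm / 500 = 0.0005.

Emit:
creep_tool([
  [[0.0004,0.0005,0,0,0,0],[0.0004,0.0005,0.001,0,0,0],[0.0004,0.0005,0.001,0,0,0]],
])

```text
clock: 9.15
position: [605.4, -68.3, 124.6]
ee_rot: [-0.19, 0.982, -0.0, 0.0]
contact_force: [-0.4, 0.2, -0.6]
gripper_width: 34.7
grasp_force: 60.6
```

```bash
python3 f.py
```

```text
[-0.81 -0.08 -0.48] [0.41 0.5  0.22] [605.4 -68.3 124.6] 9.35
```

The pot carries nearly all the weight (Fz about −0.5 N), with the origin about 18.7 mm above the white pot's. Releasing.

Emit:
creep_tool([
  [[0,0,0,0,0,0],[0,0,0,0,0,0],[0,0,0,0,0,0],[0,0,0,0,0,0],[0,0,0,0,0,0],[0,0,0,0,0,0]],
], jaw=70)

```text
clock: 9.95
position: [605.2, -68.2, 124.3]
ee_rot: [-0.19, 0.982, -0.0, 0.0]
contact_force: [-0.0, -0.0, -0.6]
gripper_width: 69.8
grasp_force: 0.0
```

Emit:
creep_tool([
  [[0,0,-0.016,0,0,0],[0,0,-0.05,0,0,0],[0,0,-0.11,0,0,0],[0,0,-0.18,0,0,0],[0,0,-0.24,0,0,0],[0,-0.08,-0.26,0,0,0],[0,-0.17,-0.26,0,0,0],[0,-0.26,-0.26,0,0,0],[0,-0.32,-0.26,0,0,0],[0,-0.32,-0.26,0,0,0]],
])

```text
clock: 10.95
position: [665.2, -220.4, 253.6]
ee_rot: [-0.188, 0.982, -0.0, -0.0]
contact_force: [0.4, 0.3, -0.7]
gripper_width: 69.8
grasp_force: 0.0
```

```bash
python3 - <<'E'
from fit import *
im=get_image("scene");cv2.imwrite("pics/sceneF.png",im);t=get_image("top");cv2.imwrite("pics/topF.png",t)
cv2.imwrite("pics/fin.png",np.hstack([cv2.resize(im[150:300,150:350],(400,300)),cv2.resize(t[130:310,250:490],(400,300))]))
fit("top","pics/topF.png",605,-68,90,42);fit("top","pics/topF.png",603.5,-69,84,46,w=3);fit("top","pics/top0.png",603.5,-69,84,46,w=3)
E
```

```text
top pics/topF.png r 42 [605.6 -65.2] med res 1.08
top pics/topF.png r 46 [603.3 -68.5] med res 0.56
top pics/top0.png r 46 [604.4 -68.7] med res 0.34
```

View pics/fin.png

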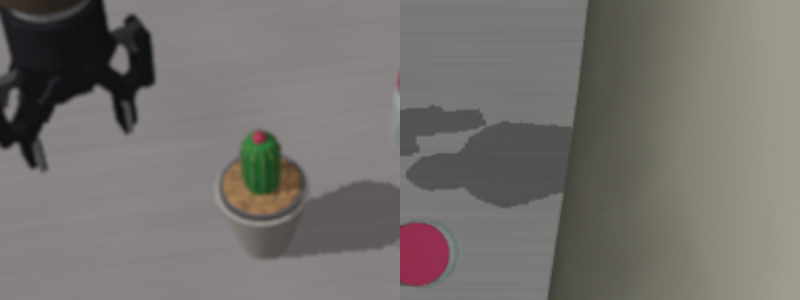

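The scene crop shows the cactus upright and nested in the white pot at about (262,190), with the gripper well clear. The arm blocks the top view of the pot, so the final top-view fits don't count. Handing in.

```bash
python3 -c "
from bench import arm, readout, get_image, get_calibration, job_done
print(job_done())"
```

```text
the job is handed in; nothing more can be done
None
```

The cactus stands upright in the white pot, let go once the taper was carrying nearly all its weight; the white pot looks unmoved in the scene view, the arm kept clear of the blue pot and jar, and I handed the job in at about 11 s (no verdict was shown).

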